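# Shut the red air valve under the sliding dust cover

### The arm

A 6-joint arm with a two-finger parallel gripper is mounted at the origin on the work surface. World frame = base frame: x ahead of the robot, y to its left, z up, the work surface at z = 0. Lengths are in mm, angles in rad, forces in N, time in s.
With the tool pointing down it reaches from about 350 to 975 mm from the base axis. Payload 7.1 kg.
Tool frame: the origin (TCP) lies midway between the tips of the shut fingers; the grasp point (between the pads) lies 19 mm behind it; z points along the fingers, x is the direction in which the jaws open and shut, and the axes are right-handed (so a half turn about z gives the same grasp; the last joint's range is limited). The gripper opens to 88 mm and grips with 3 to 60 N. Pads are 20 mm wide; open, the fingers measure 115 mm over their backs; the gripper's body (75 mm by 178 mm) begins 61 mm behind the grasp point.
Start: joints at [-1.254, 0.423, 1.63, -0, 1.089, -0.019], TCP at [205.97, -590.069, 222.675] pointing down, gripper open.
Joint ranges: [-3, 3], [-0.9, 2.11], [0.09, 2.58], [-1.31, 4.45], [0.11, 2.69], [-2.54, 2.54]. Speed limits (rad/s): [2.39, 2.39, 3.01, 3.14, 3.14, 3.14].

### API

Orientations are given as a rotation vector (axis times angle).
In Python, from workcell import telemetry, imaging, ticket gives the robot as it stands.
- The arm moves only by the tool jog_arm, never from a script. Its arguments are lists of equal length, an entry for each row: "travel": the shift along the world's x, y, z in units of 400 mm (1.0 is 400 mm), a list of three; "dr": the turn, a rotation vector about the world's x, y, z in units of 90 degrees (1.0 is 90 degrees), a list of three. In form: {"travel": [[tx, ty, tz], ...], "dr": [[wx, wy, wz], ...]}. A call has exactly 10 rows; each row is the pose to reach, as a shift and turn from the pose measured when the call began; what a row does not reach only later rows make up. A row lasts 1/10 s, in which the tool goes at most 50 mm and 8.59 degrees, less where a joint would pass 70% of its speed; a pose out of reach is approached as far as the arm can. A call with a number of a shift or a turn outside -1 to 1 is refused whole. A call with a gripper value outside its range is refused whole. "hand" is the opening, from -1 (shut) to 1 (fully open), set as the call begins (left out, the last holds). The fingers move at their own pace and stop on an object; the grip force is fixed at half the most. Time passes only in rows, so rows that repeat a pose let the fingers close, or fill a call up. It gives the time, the measured TCP pose, the force and the opening at its end, in the units of the state.
- telemetry.get_obs(): the state, without advancing time (a new reading comes with each control period).
- imaging.get_image(name): name is "side" or "top"; returns a dict with "pixels" (400x640x3 uint8, red, green, blue), "range_z" (400x640 float32, mm along the optical axis (not along the pixel's ray), 0 where there is no reading), "fx", "fy", "cx", "cy" (pixels), "extrinsics" (4x4, takes a point from world to camera coordinates). Camera axes: x right, y down, z forward; pixel columns grow to the right and rows downward; lengths in mm; the calibration is good to about 2 mm. A picture is of the moment at which its call begins.
- ticket.close_job(): hands the job in, once; it reports no verdict.
The state is a dict: "t": time; "qpos": joint angles; "qvel": joint speeds; "joint_torque": joint torques, N m; "ee_pos": TCP position; "orientation": TCP orientation; "ft_force": force on the tool from outside, world axes, zero at the start; "moment": the same for the moment, N m; "width": finger opening in mm.
Only numpy, scipy, OpenCV 4.12 (cv2) and the standard library are available. Lean on these libraries where they do the work, as an engineer would, in place of code of your own. Each camera call takes 0.05 s, during which the arm holds its last target. There are 200 camera calls.

### The job

On the grey compressed-air box on the bench, push the aluminium dust cover with the yellow-edged lip all the way back, away from the brass outlets, to uncover the valves; then push the red valve lever clockwise until it is fully shut, lying across its pipe. Only push: do not pinch the lip or the lever between the fingers and do not lift the cover. Leave the two blue levers as they are and the other things on the bench where they stand.

Things in the scene. Friction and masses are not known exactly. Their poses are not given: they have to be found in the camera images.
- airbox: Grey sheet-steel air box fixed on the bench, 330 mm (its x) by 312 mm (its y) by 96 mm high. Origin: centre of its underside, on the bench; own z up; -x is the front (three brass couplers stand out to local x -203 mm, 35 mm up), +x the rear. Side walls and rear wall reach 96 mm, the front wall 82 mm except two 96 mm corner stops beyond |local y| 116 mm. A cover slides along its x.
- well (a point): Centre of the floor of the box's open front half, 3 mm above the bench: a well from local x -162 to -5 mm and y -153 to 153 mm of the box (this point: local x -83 mm, y 0). In it three small brass ball valves stand side by side, turning axes at box local x -77 mm and y -80, 0 and 80 mm; which place has the red lever is random, the other two levers are blue.
- deck (a point): Centre of the top of the blue fixed deck that closes the box's rear half (box local x 79 mm, y 0), 83 mm above the bench: the cover is pushed back over it.
- regulator (a point): Top of the blue knob of the filter-regulator fixed to the left of the box's rear half, 130 mm above the bench; with its gauge it takes up box local x 40 to 125 mm and y 156 to 214 mm. A blue pipe runs rearwards from it. To be kept clear of.
- cover: Loose flat aluminium dust cover, 168 (x) by 303 (y) by 3 mm, about 0.4 kg, lying on two 12 mm ledges (underside 86 mm above the bench) between the box's side walls, 1.5 mm play each side; friction of 1 to 5 N. Origin: centre of its underside; axes as the box's. In box x its origin is at -77 mm fully shut, 78 mm fully back on the rear wall; it starts 1 to 18 mm from shut, hiding the valves.
- cover_lip (a point): Middle of the cover's lip, its front edge folded upright: 3 mm thick (x), 140 mm wide (y), reaching 20 mm above the sheet (top 109 mm above the bench), yellow along the top. The point lies 82.5 mm to the front (-x) of the cover's origin, 99 mm above the bench. Pushed from the front it drives the cover back. Axes as the box's.
- handle_red (a joint): Angle of the red lever, rad: 0 = open, the lever pointing to the box's front (-x) along its pipe; grows clockwise seen from above to 1.571 = fully shut at a stop, pointing to the box's left (+y), across the pipe. Starts at 0 to 0.35. It stays where left; dry friction 0.2 N m (5 N at red_grip).
- red_stem (a point): Point on the red lever's upright turning axis, 61.5 mm above the bench, level with the sleeve. Its axes turn with the lever: -x points along the lever to its free end, z up. The steel hub round the axis is 18 mm across, top 67 mm; below it the valve's brass body reaches up to 49 mm and its neck (16 mm across) to 56 mm.
- red_grip (a point): Point in the middle of the red sleeve's width, 42 mm from the turning axis, 61.5 mm above the bench; axes as red_stem. The sleeve is 14 mm wide, 9 mm thick (57 to 66 mm above the bench), from 16 to 58 mm from the axis. At least 50 mm are free on the side it is pushed from (the box's right, -y), to the next lever or the well's wall.
- blue_a_grip (a point): The same point in the sleeve of one blue lever, 42 mm from its axis, 61.5 mm above the bench; not to be moved. The blue levers start 0 to 0.2 rad from open, pointing to the front.
- blue_b_grip (a point): The same point of the other blue lever; not to be moved.
- drill: Bystander: black cordless drill with red trim standing on its battery, 200 mm high, 240 mm long. Origin: centre of its underside.
- spray_can: Bystander: yellow spray can, 52 mm across, 150 mm high. Origin: centre of its underside.
- screwdriver: Bystander: screwdriver with an orange handle, 190 mm long, lying on the bench to the right of the box. Origin: its underside.
- motor_a: Bystander: small grey gear motor, 58 mm across, 76 mm high, on the bench at the right of the box. Origin: centre of its underside.
- motor_b: Bystander: the same kind of gear motor, on the bench at the left of the box. Origin: centre of its underside.
- tape_roll: Bystander: black ring of tape, 72 mm across, 24 mm high, lying at the left of the box's front half. Origin: centre of its underside.
- screw_jar: Bystander: amber glass jar with a green lid, 64 mm across, 85 mm high. Origin: centre of its underside.
- pliers: Bystander: pliers with blue handles, 190 mm long, lying on the right of the bench. Origin: its underside at the pivot.
- valve_red: The brass ball valve, fixed in the box, that carries the red lever; pipe along the box's x, 35 mm above the bench. Origin on the lever's turning axis, at bench level; axes as the box's.

How it is judged (in metres and radians):
On the way, in this order (a step that is already met when the one before it is completed fails the run):
1. the cover has been pushed all the way back, uncovering the valves (x of cover in the frame of airbox above 0.062 m), for 0.2 s.
2. the red lever has been pushed fully shut (value of joint handle_red above 1.47 rad), for 0.2 s.
At the end, for the whole second after the job is handed in: The cover lies flat on its ledges, at rest, within 15 mm of the rear stop; the red lever is within 0.1 rad (6 degrees) of fully shut; each blue lever is within 10 mm of where it was; every bystander is within 20 mm of where it was (x of cover in the frame of airbox above 0.062 m and z of cover in the frame of airbox between 0.082 and 0.09 m and angle between cover's own z axis and vertical below 0.03 rad and linear speed of cover below 0.01 m/s and value of joint handle_red above 1.47 rad and distance of each of blue_a_grip, blue_b_grip from where it was at the start of the episode below 0.01 m and distance of each of drill, spray_can, screwdriver, motor_a, motor_b, tape_roll, screw_jar, pliers from where it was at the start of the episode below 0.02 m); the robot touches nothing.
It fails at once if the cover was lifted or tipped up (z of cover in the frame of airbox above 0.096 m or angle between cover's own z axis and vertical above 0.1 rad).
It fails at once if the cover's lip was taken between the fingers (x of the grasp point in the frame of cover_lip between -0.004 and 0.004 m and y of the grasp point in the frame of cover_lip between -0.07 and 0.07 m and z of the grasp point in the frame of cover_lip below 0.024 m and contact force between the fingers and cover above 0.5 N).
It fails at once if the red lever was taken between the fingers (y of the grasp point in the frame of red_stem between -0.006 and 0.006 m and x of the grasp point in the frame of red_stem between -0.062 and 0.01 m and z of the grasp point in the frame of red_stem below 0.019 m and contact force between the fingers and valve_red above 0.5 N).
It fails at once if a blue lever was moved (distance of any of blue_a_grip, blue_b_grip from where it was at the start of the episode above 0.01 m).
It fails at once if a bystander was knocked, moved or lifted (distance of any of drill, spray_can, screwdriver, motor_a, motor_b, tape_roll, screw_jar, pliers from where it was at the start of the episode above 0.02 m).
It also fails if it takes over 51 s, if anything falls off the work surface, if the arm or the gripper's body presses on something with over 40 N, if the wrist force passes 120 N, or if a joint passes its speed limit or range.

## Working session

There is one attempt and no reset: what is moved stays moved. The work goes in short steps, Python scripts to look and compute and a tool call to move; the robot and the scene stay as the last step left them, time stands still between calls to the robot, and variables do not carry over. Pictures are saved under pics/ and viewed, about 8 in all and at most 12, crops included, and the job is handed in when it is done.

Besides the shell and the picture viewer there is one more tool, called after "Request:" as a command line: name --argument value ..., lists and objects as JSON in quotes. jog_arm: Moves the arm, as the interface text tells. Its arguments: {"type":"object","properties":{"travel":{"type":"array"},"dr":{"type":"array"},"hand":{"type":"number"}},"required":["travel","dr"]}

```bash
mkdir -p pics; ls; cat > h.py <<'E'
import numpy as np,cv2
from workcell import telemetry,imaging,ticket
def grab(n):
    d=imaging.get_image(n); np.savez('last_%s.npz'%n,**d); return d
def load(n): return dict(np.load('last_%s.npz'%n))
def world(d,z=None):
    """per-pixel world points from depth, or cast on plane z"""
    E=d['extrinsics'];R,t=E[:3,:3],E[:3,3]
    v,u=np.mgrid[:400,:640]
    ray=np.stack([(u-d['cx'])/d['fx'],(v-d['cy'])/d['fy'],np.ones(u.shape)],-1)
    o=-R.T@t; w=ray@R
    s=d['range_z'] if z is None else (z-o[2])/w[...,2]
    return o+w*s[...,None]
def save(d,f,box=None,k=1):
    im=cv2.cvtColor(d['pixels'],cv2.COLOR_RGB2BGR)
    if box: x0,y0,x1,y1=box; im=im[y0:y1,x0:x1]
    cv2.imwrite('pics/'+f,cv2.resize(im,None,fx=k,fy=k,interpolation=cv2.INTER_CUBIC))
E
python3 - <<'E'
from h import *
for n in('top','side'):
    d=grab(n);save(d,n+'0.png');E=d['extrinsics'];print(n,(-E[:3,:3].T@E[:3,3]).round(),d['fx'])
print(telemetry.get_obs())
E
```

```text
pics
top [ 269.  -15. 1622.] 487.36538955119374
side [412. 888. 958.] 409.4329919778267
{'t': 0.1, 'qpos': array([-1.25398545e+00,  4.23773086e-01,  1.63061905e+00,  4.37320810e-06,
        1.08860748e+00, -1.90199913e-02]), 'qvel': array([ 6.46608881e-05, -3.04418003e-03, -3.90312113e-03, -1.13566619e-03,
        4.84932696e-04, -1.81526743e-04]), 'joint_torque': array([ 1.11919286e-03, -5.45613277e+01, -2.74326378e+01,  6.45930693e-02,
        1.88717432e-02, -1.98258715e-05]), 'ee_pos': array([ 205.82487274, -589.59325599,  221.97187412]), 'orientation': array([-2.56077479e+00,  1.81844999e+00,  1.77319358e-03]), 'ft_force': array([ 0.28392486,  0.91504856, -0.05775234]), 'moment': array([ 0.01060023, -0.0306724 ,  0.01599509]), 'width': 88.12950557349757}
```

View pics/top0.png

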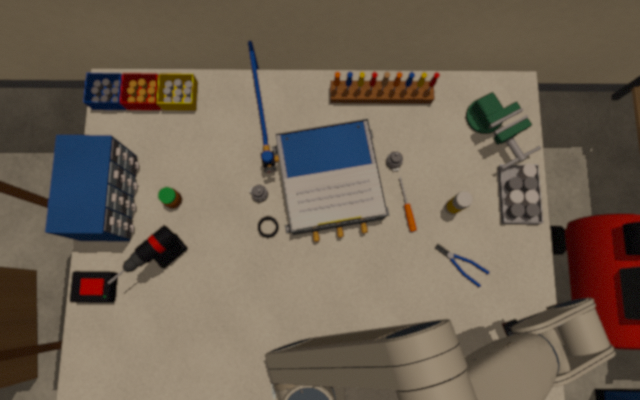

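View pics/side0.png

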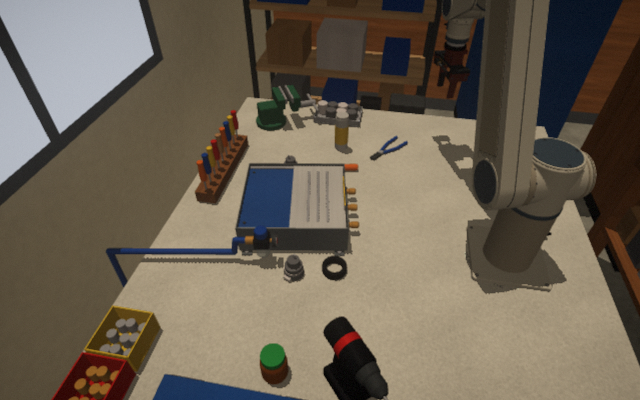

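The top view shows the box around (330,177), with its brass outlets facing the robot at about row 233. It is turned roughly 8°, with the lip at the front. The side view agrees.

```bash
python3 - <<'E'
from h import *
d=load('top');P=world(d);hsv=cv2.cvtColor(d['pixels'],cv2.COLOR_RGB2HSV)
reg=np.zeros((400,640),bool);reg[105:245,268:395]=1
z=P[...,2]
# walls+cover+deck outline
m=((z>70)&(z<115)&reg).astype(np.uint8)
n,l,s,c=cv2.connectedComponentsWithStats(m);k=1+s[1:,4].argmax();m=l==k
W=world(d,92.)[m][:,:2].astype(np.float32)
r=cv2.minAreaRect(W);print('outline',r,cv2.boxPoints(r).round(1).tolist())
m2=cv2.morphologyEx(m.astype(np.uint8),cv2.MORPH_OPEN,np.ones((15,15)))>0
W=world(d,96.)[m2][:,:2].astype(np.float32)
r=cv2.minAreaRect(W);print('outline opened',r)
# deck blue
b=reg&(abs(hsv[...,0].astype(int)-108)<14)&(hsv[...,1]>130)&(z>60)&(z<100)
b=cv2.morphologyEx(b.astype(np.uint8),cv2.MORPH_OPEN,np.ones((9,9)))>0
D=world(d,83.)[b][:,:2].astype(np.float32);r=cv2.minAreaRect(D);print('deck',r,cv2.boxPoints(r).round(1).tolist(),np.median(z[b]))
yl=reg&(abs(hsv[...,0].astype(int)-26)<7)&(hsv[...,1]>110)&(np.mgrid[:400,:640][0]>210)
n,l,s,c=cv2.connectedComponentsWithStats(yl.astype(np.uint8))
for i in range(1,n):
    if s[i,4]>8:
        mm=l==i
        for h in(109.,35.):
            Y=world(d,h)[mm][:,:2];print('yel',s[i],h,Y.mean(0).round(1),np.median(z[mm]).round(1),[x for x in cv2.minAreaRect(Y.astype(np.float32))])
save(d,'top_c.png',(240,100,420,260),4)
E
```

```text
outline ((660.7213745117188, -39.71553039550781), (334.362548828125, 353.41094970703125), 10.376324653625488) [[464.3999938964844, 104.0], [528.0999755859375, -243.60000610351562], [857.0, -183.39999389648438], [793.2999877929688, 164.1999969482422]]
outline opened ((667.795654296875, -57.307037353515625), (323.8672180175781, 314.853515625), 10.365456581115723)
deck ((751.6978759765625, -44.43804931640625), (143.9916534423828, 273.0606994628906), 10.35487174987793) [[656.2999877929688, 76.9000015258789], [705.4000244140625, -191.6999969482422], [847.0999755859375, -165.8000030517578], [798.0, 102.80000305175781]] 82.53815620425303
yel [318 216  43  10  92] 109.0 [508.1 -89.9] 93.9 [(507.57562255859375, -87.90311431884766), (7.331302165985107, 133.9438934326172), 10.422504425048828]
yel [318 216  43  10  92] 35.0 [519.8 -93.6] 93.9 [(519.2296752929688, -91.46788787841797), (7.689785480499268, 140.49356079101562), 10.422527313232422]
```

View pics/top_c.png

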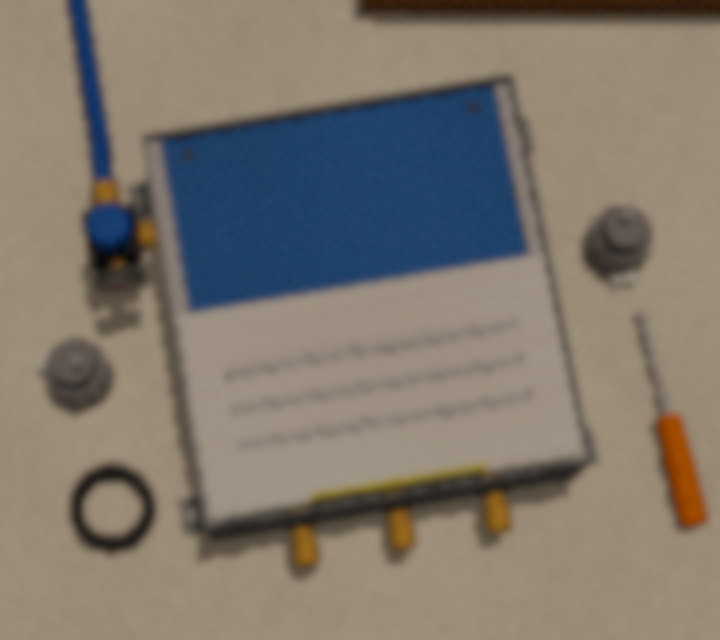

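Request:
jog_arm --travel '[[0.35,0.65,0],[0.35,0.65,0],[0.35,0.65,0],[0.35,0.65,0],[0.35,0.65,0],[0.35,0.65,0],[0.35,0.65,0],[0.35,0.65,0],[0.35,0.65,0],[0.35,0.65,0]]' --dr '[[0,0,0.1],[0,0,0.2],[0,0,0.3],[0,0,0.4],[0,0,0.5],[0,0,0.6],[0,0,0.7],[0,0,0.8],[0,0,0.9],[0,0,0.902]]' --hand -1

```text
t: 1.1
ee_pos: [345.8, -329.2, 221.8]
orientation: [-3.128, -0.294, 0.003]
ft_force: [-0.0, 0.2, 0.9]
width: 11.1
```

Request:
jog_arm --travel '[[0.318,0.588,-0.05],[0.318,0.588,-0.05],[0.318,0.588,-0.05],[0.318,0.588,-0.05],[0.318,0.588,-0.05],[0.318,0.588,-0.05],[0.318,0.588,-0.05],[0.318,0.588,-0.15],[0.318,0.588,-0.22],[0.318,0.588,-0.22]]' --dr '[[0,0,0],[0,0,0],[0,0,0],[0,0,0],[0,0,0],[0,0,0],[0,0,0],[0,0,0],[0,0,0],[0,0,0]]'

```text
t: 2.1
ee_pos: [469.9, -94.2, 130.9]
orientation: [-3.126, -0.293, 0.013]
ft_force: [0.2, 1.2, -0.2]
width: 0.6
```

```bash
python3 - <<'E'
from h import *
d=grab('side');save(d,'side1.png',(220,140,400,290),4);print(telemetry.get_obs()['ee_pos'])
d=grab('top');save(d,'top1.png',(240,100,420,260),4)
E
```

```text
[471.26263493 -94.49434113 132.65924423]
```

View pics/side1.png

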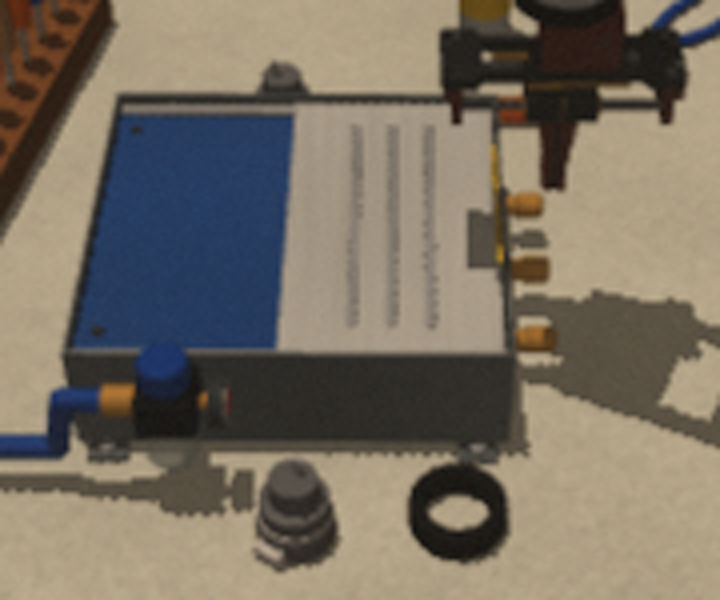

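The shut fingers stand about 20 mm in front of the lip. I'll lower them and push.

Request:
jog_arm --travel '[[0,0,-0.087],[0,0,-0.087],[0.025,0.0045,-0.087],[0.055,0.01,-0.087],[0.085,0.0155,-0.087],[0.115,0.021,-0.087],[0.145,0.0265,-0.087],[0.175,0.032,-0.087],[0.205,0.0375,-0.087],[0.235,0.043,-0.087]]' --dr '[[0,0,0],[0,0,0],[0,0,0],[0,0,0],[0,0,0],[0,0,0],[0,0,0],[0,0,0],[0,0,0],[0,0,0]]'

```text
t: 3.2
ee_pos: [566.8, -77.3, 99.7]
orientation: [-3.127, -0.294, 0.008]
ft_force: [-5.8, -1.7, 5.0]
width: 0.3
```

```bash
python3 - <<'E'
from h import *
o=telemetry.get_obs();print(o['ee_pos'],o['ft_force'],o['moment'],o['orientation'])
d=grab('side');save(d,'side2.png',(220,140,400,290),4)
E
```

```text
[566.80442728 -77.25343379  99.67873274] [-5.79470258 -1.70991167  5.00370332] [-0.30103463  0.87658402  0.01221702] [-3.12729252 -0.29360545  0.00752213]
```

View pics/side2.png

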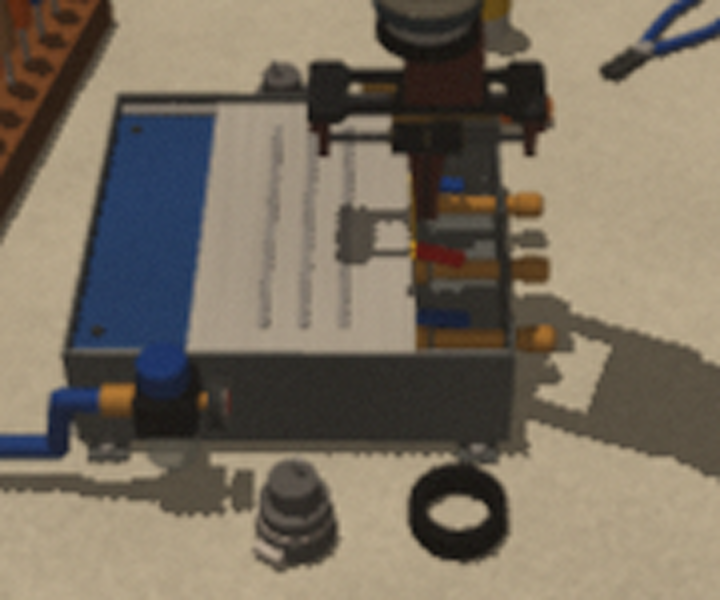

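The cover slides straight, and the middle valve (about (440,255) in the crop) is red. I'll carry on pushing.

Request:
jog_arm --travel '[[0.03,0.0055,0],[0.06,0.011,0],[0.09,0.0165,0],[0.12,0.022,0],[0.14,0.0255,0],[0.155,0.0285,0],[0.165,0.03,0],[0.173,0.0315,0],[0.18,0.033,0],[0.18,0.033,0]]' --dr '[[0,0,0],[0,0,0],[0,0,0],[0,0,0],[0,0,0],[0,0,0],[0,0,0],[0,0,0],[0,0,0],[0,0,0]]'

```text
t: 4.25
ee_pos: [641.9, -63.8, 100.1]
orientation: [-3.128, -0.294, 0.001]
ft_force: [-3.9, -0.8, 2.4]
width: 0.3
```

```bash
python3 - <<'E'
from h import *
d=grab('side');save(d,'side3.png',(220,140,400,290),4)
P=world(d)
# blue deck strip left: cast rows along cover's rear edge
hsv=cv2.cvtColor(d['pixels'],cv2.COLOR_RGB2HSV)
b=(abs(hsv[...,0].astype(int)-108)<14)&(hsv[...,1]>130)&(abs(P[...,2]-83)<8)
b[:165]=0;b[235:]=0;b[:,300:]=0
print(b.sum(), [np.flatnonzero(b[r]).tolist() for r in range(170,226,10)])
E
```

```text
20 [[], [], [], [244], [], []]
```

View pics/side3.png

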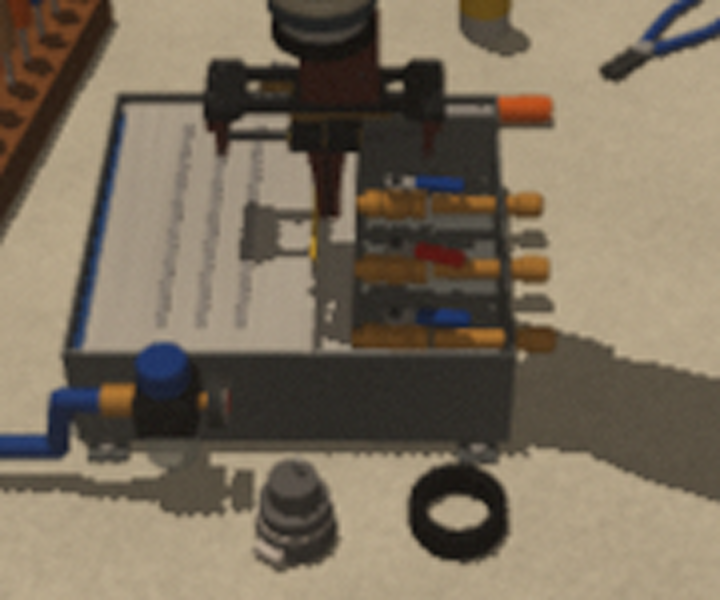

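A strip of about 4–5 mm of deck is still visible at the rear. I'll push gently a little further.

Request:
jog_arm --travel '[[0.002,0.0004,0],[0.004,0.0008,0],[0.006,0.0011,0],[0.008,0.0014,0],[0.01,0.0018,0],[0.011,0.002,0],[0.012,0.0022,0],[0.012,0.0022,0],[0.012,0.0022,0],[0.012,0.0022,0]]' --dr '[[0,0,0],[0,0,0],[0,0,0],[0,0,0],[0,0,0],[0,0,0],[0,0,0],[0,0,0],[0,0,0],[0,0,0]]'

```text
t: 5.3
ee_pos: [646.5, -63.0, 100.1]
orientation: [-3.128, -0.294, 0.001]
ft_force: [-5.7, -0.5, 3.4]
width: 0.3
```

Request:
jog_arm --travel '[[-0.07,-0.013,0],[-0.1,-0.018,0.05],[-0.15,-0.027,0.15],[-0.25,-0.046,0.25],[-0.35,-0.1,0.25],[-0.45,-0.2,0.25],[-0.55,-0.3,0.25],[-0.6,-0.4,0.25],[-0.6,-0.45,0.25],[-0.6,-0.45,0.25]]' --dr '[[0,0,0],[0,0,0],[0,0,0],[0,0,0],[0,0,0],[0,0,0],[0,0,0],[0,0,0],[0,0,0],[0,0,0]]'

```text
t: 6.3
ee_pos: [407.1, -246.2, 200.8]
orientation: [3.126, 0.287, 0.004]
ft_force: [0.1, 0.6, 0.5]
width: 0.3
```

```bash
cat > m.py <<'E'
from h import *
import sys
tag=sys.argv[1]
yw=np.deg2rad(10.37);ax=np.array([np.cos(yw),np.sin(yw)]);ay=np.array([-ax[1],ax[0]])
for n,reg in(('top',(215,270,300,390)),('side',(160,245,290,370))):
    d=grab(n);P=world(d);hsv=cv2.cvtColor(d['pixels'],cv2.COLOR_RGB2HSV).astype(int)
    R=np.zeros((400,640),bool)
    if n=='top': R[150:242,275:392]=1
    else: R[175:232,295:352]=1
    h,s,v=hsv[...,0],hsv[...,1],hsv[...,2]
    for nm,m in(('red',((h<8)|(h>172))&(s>120)),('blue',(abs(h-110)<14)&(s>120)),('brass',(abs(h-17)<7)&(s>120)),('yel',(abs(h-27)<4)&(s>120))):
        c,l,st,ce=cv2.connectedComponentsWithStats((m&R).astype(np.uint8))
        for i in range(1,c):
            if st[i,4]<8: continue
            mm=l==i;hh={'yel':109.,'brass':40.}.get(nm,66.)
            W=world(d,hh)[mm][:,:2].astype(np.float32);r=cv2.minAreaRect(W)
            q=W.astype(float);a=q@ax;b=q@ay
            print(n,nm,st[i],'mean',q.mean(0).round(1),'zmed',np.median(P[...,2][mm]).round(),'local ext',a.min().round(),a.max().round(),b.min().round(),b.max().round(),'rect',np.round(r[1],1),round(r[2],1))
    save(d,n+tag+'.png',(240,100,420,260) if n=='top' else (220,140,400,290),4)
E
python3 m.py 4
```

```text
top red [330 203   5  14  57] mean [550.8 -66.6] zmed 63.0 local ext 508.0 551.0 -175.0 -156.0 rect [42.9 13. ] 0.0
top blue [357 201   4  11  38] mean [ 563.1 -153. ] zmed 66.0 local ext 510.0 543.0 -259.0 -245.0 rect [ 9.8 33.1] 89.5
top blue [309 209   4  11  38] mean [534.8   2.7] zmed 66.0 local ext 511.0 544.0 -100.0 -87.0 rect [32.9  9.7] 0.6
top brass [275 155   4   7  27] mean [729.9 119.4] zmed 83.0 local ext 729.0 751.0 -20.0 -8.0 rect [21.1 10.1] 1.3
top brass [311 172  41   9  89] mean [669.7 -64.2] zmed 95.0 local ext 643.0 652.0 -252.0 -116.0 rect [  8.  136.7] 10.9
top brass [353 186   8  14  57] mean [ 620.3 -146.8] zmed 43.0 local ext 556.0 599.0 -272.0 -245.0 rect [22.3 44.2] 63.6
top brass [329 190   8  10  48] mean [609.3 -68.4] zmed 42.0 local ext 570.0 599.0 -191.0 -166.0 rect [21.  30.5] 39.5
top brass [306 194   7   8  41] mean [596.4   8.7] zmed 44.0 local ext 576.0 599.0 -110.0 -88.0 rect [23.7 19.9] 0.5
top brass [334 201   7  23  88] mean [540.7 -83.8] zmed 42.0 local ext 486.0 559.0 -190.0 -169.0 rect [73.8 18.1] 6.5
top brass [358 211   6   9  36] mean 
[... 1417 characters left out ...]
9 203  18   8 120] mean [592.4 -68.2] zmed 43.0 local ext 542.0 598.0 -192.0 -158.0 rect [55.9 33.4] 10.7
side brass [328 205  17   5  66] mean [530.  -79.1] zmed 40.0 local ext 483.0 536.0 -183.0 -163.0 rect [52.9 19. ] 10.7
side brass [348 204   4   6  22] mean [488.8 -88. ] zmed 42.0 local ext 460.0 471.0 -188.0 -164.0 rect [ 9.8 24.5] 7.3
side brass [308 221  19   6 109] mean [579.3   7.6] zmed 44.0 local ext 543.0 599.0 -108.0 -86.0 rect [56.5 21.9] 10.7
side brass [329 222  18   5  82] mean [516.1  -2.2] zmed 41.0 local ext 480.0 534.0 -104.0 -87.0 rect [53.4 17.5] 10.7
side brass [349 222   3   6  16] mean [477.   -9.2] zmed 42.0 local ext 464.0 471.0 -104.0 -83.0 rect [ 6.3 21.8] 7.3
```

View pics/top4.png

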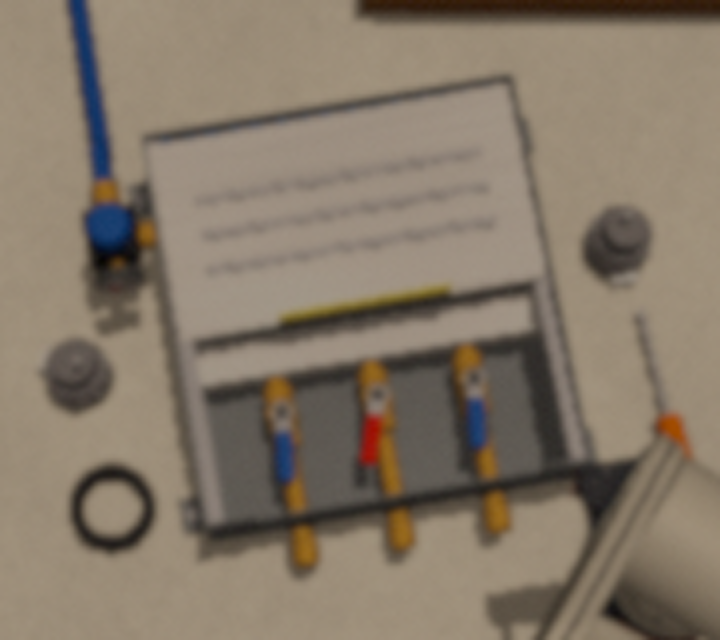

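The cover is fully back. The red lever is in the middle at about (370,440) in the crop, at θ≈0.34, with the blue levers on either side. I'll work out the push arc in move units.

```bash
python3 - <<'E'
from h import *
yw=np.deg2rad(10.37);ax=np.array([np.cos(yw),np.sin(yw)]);ay=np.array([-ax[1],ax[0]])
o=telemetry.get_obs();p=o['ee_pos'];print(p)
A=np.array([567,-177.5])
def W(l):return l[0]*ax+l[1]*ay
s=W((525,-207));print('start',s,((np.r_[s,56]-p)/400).round(4))
for th in np.r_[0.3:1.6:0.1,1.571]:
    n=np.array([np.sin(th),np.cos(th)]);u=np.array([-np.cos(th),np.sin(th)])
    w=W(A+42*u-17*n);print(round(th,3),((w-s)/400).round(4),'dr',round(-th/(np.pi/2),3))
E
```

```text
[ 407.14400013 -243.4818912   200.30765091]
start [ 553.68542779 -109.11666716] [ 0.3664  0.3359 -0.3608]
0.3 [-0.0193  0.0617] dr -0.191
0.4 [-0.0217  0.0728] dr -0.255
0.5 [-0.023  0.084] dr -0.318
0.6 [-0.0232  0.0953] dr -0.382
0.7 [-0.0222  0.1066] dr -0.446
0.8 [-0.0202  0.1178] dr -0.509
0.9 [-0.017   0.1286] dr -0.573
1.0 [-0.0127  0.1391] dr -0.637
1.1 [-0.0075  0.1491] dr -0.7
1.2 [-0.0012  0.1586] dr -0.764
1.3 [0.0059 0.1674] dr -0.828
1.4 [0.0139 0.1754] dr -0.891
1.5 [0.0227 0.1825] dr -0.955
1.571 [0.0293 0.1871] dr -1.0
```

Request:
jog_arm --travel '[[0.3664,0.3359,-0.05],[0.3664,0.3359,-0.05],[0.3664,0.3359,-0.05],[0.3664,0.3359,-0.05],[0.3664,0.3359,-0.05],[0.3664,0.3359,-0.05],[0.3664,0.3359,-0.15],[0.3664,0.3359,-0.2],[0.3664,0.3359,-0.2],[0.3664,0.3359,-0.2]]' --dr '[[0,0,0],[0,0,0],[0,0,0],[0,0,0],[0,0,0],[0,0,0],[0,0,0],[0,0,0],[0,0,0],[0,0,0]]'

```text
t: 7.4
ee_pos: [553.3, -109.4, 120.7]
orientation: [3.128, 0.29, 0.001]
ft_force: [0.1, 1.2, 0.3]
width: 0.8
```

```bash
python3 - <<'E'
from h import *
from scipy.spatial.transform import Rotation as R
d=grab('side');save(d,'side5.png',(220,140,400,290),4)
o=telemetry.get_obs();m=R.from_rotvec(o['orientation']).as_matrix();print(o['ee_pos'],np.degrees(np.arctan2(m[1,0],m[0,0])),m[:,2])
E
```

```text
[ 553.99473468 -109.53718155  121.38790166] 10.586676220328588 [ 2.23851588e-03 -7.18602421e-04 -9.99997236e-01]
```

View pics/side5.png

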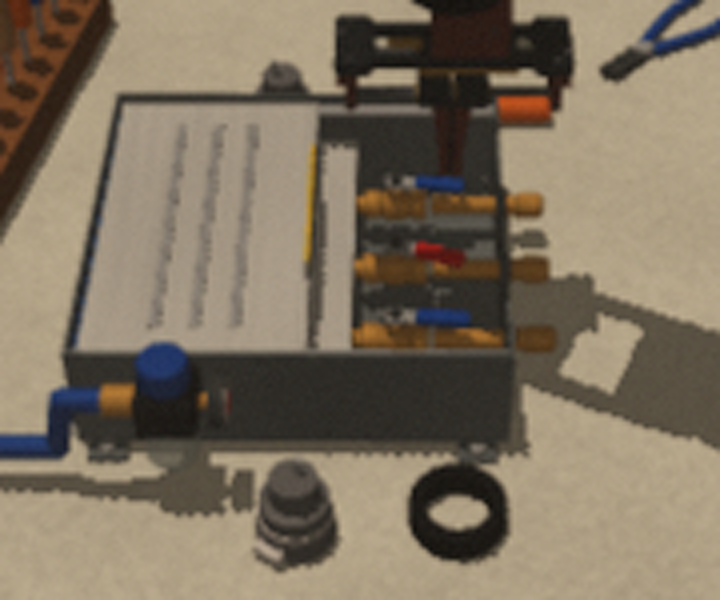

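The tip stands over the gap between the right blue lever and the red one. I'll lower it and then begin the push.

Request:
jog_arm --travel '[[-0.001,0.001,-0.06],[-0.001,0.001,-0.11],[-0.001,0.001,-0.15],[-0.001,0.001,-0.163],[-0.001,0.001,-0.163],[-0.001,0.012,-0.163],[-0.005,0.024,-0.163],[-0.01,0.036,-0.163],[-0.015,0.048,-0.163],[-0.0175,0.053,-0.163]]' --dr '[[0,0,0],[0,0,0],[0,0,0],[0,0,0],[0,0,0],[0,0,-0.02],[0,0,-0.06],[0,0,-0.1],[0,0,-0.14],[0,0,-0.19]]'

```text
t: 8.45
ee_pos: [547.9, -88.3, 57.9]
orientation: [3.135, -0.183, 0.007]
ft_force: [0.6, 0.5, 0.4]
width: 0.4
```

```bash
cat > w.py <<'E'
from h import *
from scipy.spatial.transform import Rotation as R
yw=np.deg2rad(10.37);ax=np.array([np.cos(yw),np.sin(yw)]);ay=np.array([-ax[1],ax[0]])
o=telemetry.get_obs();p=o['ee_pos'];m=R.from_rotvec(o['orientation']).as_matrix();y=np.degrees(np.arctan2(m[1,0],m[0,0]))
print(p,y,o['ft_force'])
A=np.array([567,-177.5])
for th in np.r_[0.3:1.6:0.1,1.571]:
    n=np.array([np.sin(th),np.cos(th)]);u=np.array([-np.cos(th),np.sin(th)])
    l=A+42*u-17*n;w=l[0]*ax+l[1]*ay;print(round(th,3),((w-p[:2])/400).round(4),'dr',round((10.37-np.degrees(th)-y)/90,3))
E
python3 w.py
```

```text
[547.9280521  -88.27350135  57.89746221] -6.6702219735518975 [0.62416368 0.52809658 0.37590524]
0.3 [-0.0049  0.0096] dr -0.002
0.4 [-0.0073  0.0207] dr -0.065
0.5 [-0.0086  0.0319] dr -0.129
0.6 [-0.0088  0.0432] dr -0.193
0.7 [-0.0079  0.0545] dr -0.256
0.8 [-0.0058  0.0656] dr -0.32
0.9 [-0.0026  0.0765] dr -0.384
1.0 [0.0016 0.087 ] dr -0.447
1.1 [0.0069 0.097 ] dr -0.511
1.2 [0.0132 0.1065] dr -0.575
1.3 [0.0203 0.1152] dr -0.638
1.4 [0.0283 0.1233] dr -0.702
1.5 [0.0371 0.1304] dr -0.766
1.571 [0.0437 0.135 ] dr -0.811
```

Now the arc, to θ≈1.1.

Request:
jog_arm --travel '[[-0.005,0.01,-0.003],[-0.0073,0.0207,-0.003],[-0.0086,0.032,-0.003],[-0.0088,0.0432,-0.003],[-0.0079,0.0545,-0.003],[-0.0058,0.0656,-0.003],[-0.0026,0.0765,-0.003],[0.0016,0.087,-0.003],[0.0069,0.097,-0.003],[0.0069,0.097,-0.003]]' --dr '[[0,0,0],[0,0,-0.065],[0,0,-0.13],[0,0,-0.193],[0,0,-0.256],[0,0,-0.32],[0,0,-0.384],[0,0,-0.447],[0,0,-0.511],[0,0,-0.511]]'

```text
t: 9.45
ee_pos: [551.1, -49.9, 57.8]
orientation: [2.812, -1.392, 0.008]
ft_force: [-1.1, -3.2, 0.4]
width: 0.4
```

```bash
python3 w.py; python3 -c "
from h import *
d=grab('side');save(d,'side6.png',(220,140,400,290),4)"
```

```text
[551.11836561 -49.88081119  57.78111351] -52.67520090609002 [-1.06383364 -3.19952271  0.4187998 ]
0.3 [-0.0129 -0.0864] dr 0.51
0.4 [-0.0153 -0.0753] dr 0.446
0.5 [-0.0166 -0.0641] dr 0.382
0.6 [-0.0168 -0.0527] dr 0.319
0.7 [-0.0158 -0.0415] dr 0.255
0.8 [-0.0138 -0.0303] dr 0.191
0.9 [-0.0106 -0.0195] dr 0.128
1.0 [-0.0063 -0.009 ] dr 0.064
1.1 [-0.0011  0.0011] dr 0.0
1.2 [0.0052 0.0105] dr -0.063
1.3 [0.0124 0.0193] dr -0.127
1.4 [0.0203 0.0273] dr -0.191
1.5 [0.0291 0.0345] dr -0.254
1.571 [0.0357 0.039 ] dr -0.3
```

View pics/side6.png

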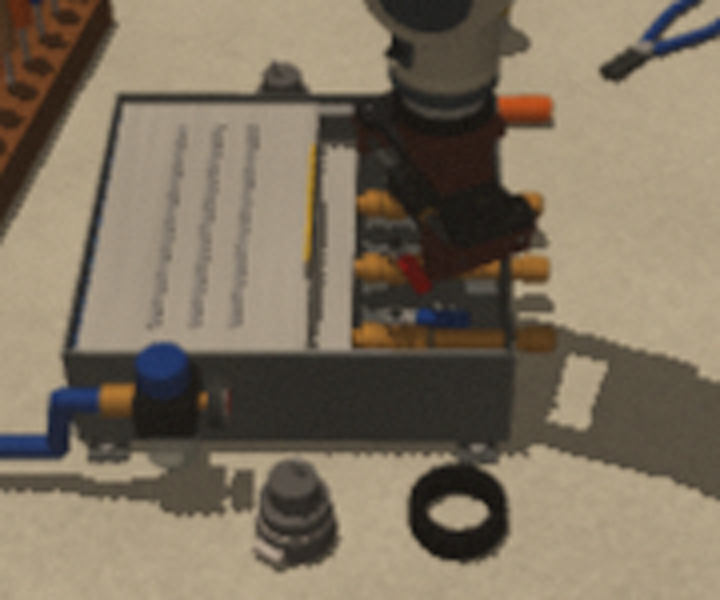

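The red lever is turning as planned, and the left blue lever at about (445,318) is clear. I'll finish the arc.

Request:
jog_arm --travel '[[0.002,0.006,-0.003],[0.0052,0.0105,-0.003],[0.0088,0.015,-0.003],[0.0124,0.0193,-0.003],[0.0203,0.0273,-0.003],[0.025,0.031,-0.003],[0.0291,0.0345,-0.003],[0.0357,0.039,-0.003],[0.038,0.0394,-0.003],[0.038,0.0394,-0.003]]' --dr '[[0,0,-0.03],[0,0,-0.063],[0,0,-0.095],[0,0,-0.127],[0,0,-0.19],[0,0,-0.22],[0,0,-0.254],[0,0,-0.3],[0,0,-0.3],[0,0,-0.3]]'

```text
t: 10.5
ee_pos: [564.5, -34.4, 56.9]
orientation: [2.412, -2.003, 0.002]
ft_force: [-5.2, -3.8, 3.0]
width: 0.7
```

```bash
python3 w.py|sed -n '1p;12,20p'; python3 - <<'E'
from h import *
d=grab('side');hsv=cv2.cvtColor(d['pixels'],cv2.COLOR_RGB2HSV).astype(int)
R=np.zeros((400,640),bool);R[175:232,295:352]=1
m=((hsv[...,0]<8)|(hsv[...,0]>172))&(hsv[...,1]>120)&R
W=world(d,66.)[m][:,:2].astype(np.float32)
vx,vy,_,_=cv2.fitLine(W,cv2.DIST_L2,0,.01,.01).ravel();print(len(W),W.mean(0),'line deg',np.degrees(np.arctan2(vy,vx))-10.37)
save(d,'side7.png',(280,170,370,240),8)
E
```

```text
[564.54615437 -34.42602974  56.90898562] -79.4217294792493 [-5.19037821 -3.75957026  2.96034475]
1.3 [-0.0212 -0.0194] dr 0.17
1.4 [-0.0132 -0.0114] dr 0.106
1.5 [-0.0045 -0.0042] dr 0.043
1.571 [0.0022 0.0004] dr -0.002
110 [580.4838   -98.562065] line deg -92.84907
```

View pics/side7.png

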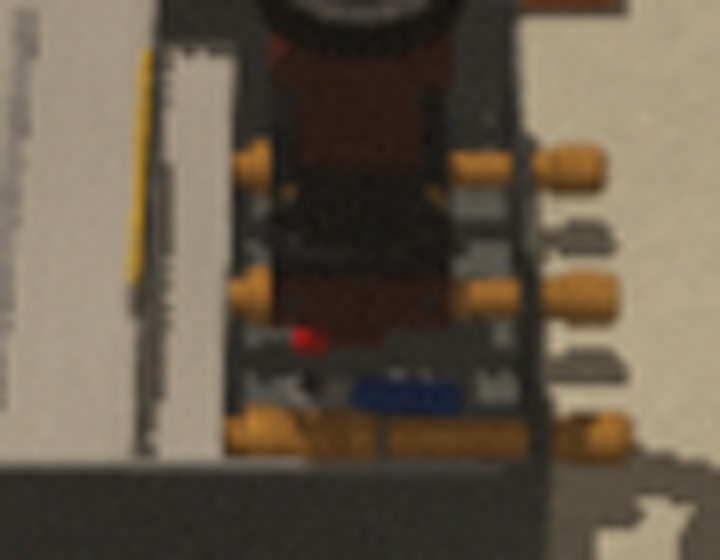

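The lever's end is at about (308,340) in the crop, nearly across its pipe. The force of 6 N is still only friction. I'll push another 4 mm in small steps to reach the stop.

Request:
jog_arm --travel '[[0.002,0.0004,0],[0.004,0.0007,0],[0.006,0.001,0],[0.008,0.0014,0],[0.01,0.0018,0],[0.01,0.0018,0],[0.01,0.0018,0],[0.01,0.0018,0],[0.01,0.0018,0],[0.01,0.0018,0]]' --dr '[[0,0,0],[0,0,0],[0,0,0],[0,0,0],[0,0,0],[0,0,0],[0,0,0],[0,0,0],[0,0,0],[0,0,0]]'

```text
t: 11.55
ee_pos: [564.7, -34.2, 56.9]
orientation: [2.409, -1.998, -0.006]
ft_force: [-12.3, -5.8, 9.1]
width: 0.6
```

The force rose with almost no travel, so the lever is at its stop. I'll back off, rise and check.

Request:
jog_arm --travel '[[-0.02,-0.004,0],[-0.045,-0.008,0],[-0.045,-0.008,0.05],[-0.045,-0.008,0.15],[-0.045,-0.008,0.25],[-0.1,-0.1,0.35],[-0.2,-0.2,0.4],[-0.3,-0.4,0.4],[-0.4,-0.5,0.4],[-0.4,-0.5,0.4]]' --dr '[[0,0,0],[0,0,0],[0,0,0],[0,0,0],[0,0,0],[0,0,0],[0,0,0],[0,0,0],[0,0,0],[0,0,0]]'

```text
t: 12.55
ee_pos: [410.4, -226.7, 217.3]
orientation: [2.411, -1.997, -0.002]
ft_force: [-0.2, 0.1, -0.3]
width: 0.4
```

```bash
python3 m.py 8 | grep -E 'red|blue|top brass \[311 1|side brass \[29|yel'; python3 w.py|head -1
```

```text
top red [317 197  13   7  63] mean [581.7 -37.7] zmed 64.0 local ext 557.0 574.0 -162.0 -122.0 rect [16.3 40.3] 12.0
top blue [357 201   4  11  36] mean [ 563.8 -153. ] zmed 66.0 local ext 510.0 543.0 -259.0 -245.0 rect [ 9.8 33.1] 89.5
top blue [309 209   4  11  39] mean [535.2   2.8] zmed 65.0 local ext 511.0 544.0 -100.0 -87.0 rect [32.9  9.7] 0.6
top brass [311 172  41   9  91] mean [669.3 -63.3] zmed 95.0 local ext 643.0 651.0 -252.0 -116.0 rect [  8.1 136.7] 10.6
side red [316 204   5  11  47] mean [582.6 -31.6] zmed 66.0 local ext 562.0 574.0 -159.0 -113.0 rect [12.6 45.8] 10.4
side blue [324 184  12   4  38] mean [ 566.9 -151.4] zmed 67.0 local ext 511.0 549.0 -258.0 -243.0 rect [37.1 15.6] 10.8
side blue [324 217  13   4  42] mean [539.    4.6] zmed 66.0 local ext 512.0 549.0 -100.0 -87.0 rect [37.1 13.1] 10.7
side brass [296 176   3  29  50] mean [ 675.3 -136.3] zmed 110.0 local ext 637.0 643.0 -332.0 -186.0 rect [  5.7 145.9] 10.8
[ 408.45659753 -228.87005072  217.08986956] -79.61256771810599 [ 0.04029589  0.40897263 -0.41994376]
```

View pics/top8.png

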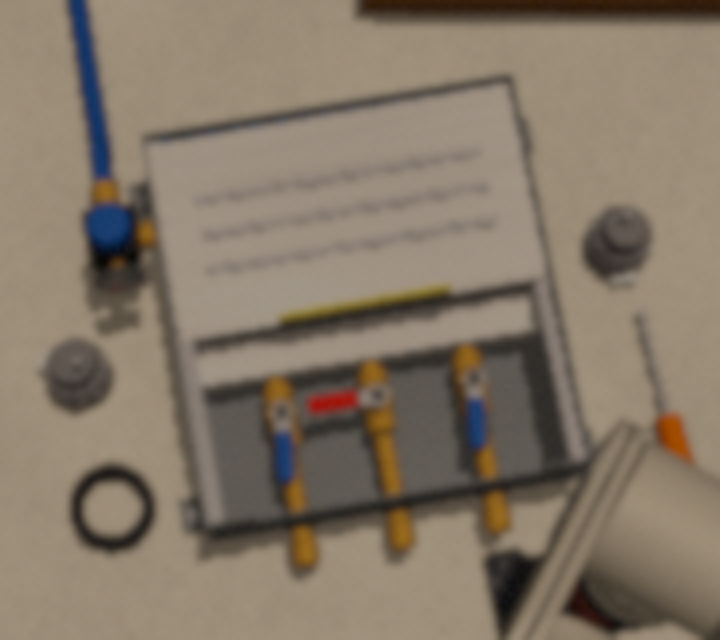

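The red lever lies square across its pipe, at about (335,403) in the crop. The blue levers and the cover read the same as before, and the arm is clear.

```bash
python3 -c "
from workcell import ticket
print(ticket.close_job())"
```

```text
the job is handed in; nothing more can be done
None
```

I pushed the cover back by its lip with the shut fingers. I then pushed the red lever, which was the middle one, round clockwise to its stop. The job was handed in at about 12.7 s of the 51 s allowed; no verdict was reported.

**Cover:** it sits about 78 mm along the box by the side camera and the fingers' position at contact, where the limit is 62 mm. The top camera put the lip about 7 mm further back than that; I put this down to mask and calibration error. The force never rose clearly at the rear stop, so I judged "fully back" from the pictures and positions.

**Red lever:** the push force rose to about 16 N with almost no movement, so it is at the stop. The side camera has it in line with the box's left-right axis to within about a degree.

**Blue levers and bystanders:** both blue levers read the same before and after, within about 1 mm. I checked the objects near the box only by eye: the two motors, the tape and the screwdriver look unmoved. I did not re-check the drill, can, jar or pliers, but the arm did not go near them.

**Arm:** it ended clear of everything, at about zero force.

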